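# Bath time for the peg dolls

## Task

It is bath time for the peg dolls: lift the wooden tray by its upright handle, carry it level with all four dolls aboard, and tip them over its ramped front end into the bath tub. Then set the empty tray down flat on the table and let go of it. Leave the tub where it stands and do not knock the other toys about.

Things in the scene. Friction and masses are not known exactly. Their poses are not given: they have to be found in the camera images.
- tray: Loose plywood tray, 0.24 kg. Origin: centre of its underside, z up. Floor 6 mm thick, flat from x = -80 to 86 mm; at its open pouring end (-x) a 25 degree ramp rises from there to the lip. 116 mm wide (y); side walls and rear wall (x = 89 mm) 42 mm high. Behind, at x = 110 mm, an upright handle board 10 mm thick (x), 60 mm wide, top 109 mm up. Pours when tipped well past 25 degrees (45 to 55).
- tray_handle (a point): The point to grip on the tray's handle board: mid-thickness, mid-width, 78 mm above the tray's underside (31 mm below the board's top). Axes as the tray's: pinch along x.
- tray_lip (a point): Middle of the tray's pouring edge, top of the ramp, 115 mm from the tray's origin towards -x and 22 mm up. Axes as the tray's.
- tub: Purple plastic toy bath tub, loose, 0.6 kg, on four short feet. Origin under its centre at table level. Outside 150 mm along its x, 210 mm along its y, corners cut by 35 mm; walls 6 mm thick, rim 81 mm above the table, inner floor 18 mm above the table. A small steel tap stands on the rim at its +y end, up to 101 mm high.
- doll1: wooden peg doll, all four alike: a round body and ball head, 62 mm long, 32 mm thick, lying across the tray on its round side, so it rolls. Origin at its middle, on its long axis, which is the body's y axis.
- doll2: wooden peg doll, all four alike: a round body and ball head, 62 mm long, 32 mm thick, lying across the tray on its round side, so it rolls. Origin at its middle, on its long axis, which is the body's y axis.
- doll3: wooden peg doll, all four alike: a round body and ball head, 62 mm long, 32 mm thick, lying across the tray on its round side, so it rolls. Origin at its middle, on its long axis, which is the body's y axis.
- doll4: wooden peg doll, all four alike: a round body and ball head, 62 mm long, 32 mm thick, lying across the tray on its round side, so it rolls. Origin at its middle, on its long axis, which is the body's y axis.
- kettle: Bystander: silver toy kettle, 80 mm across, 84 mm high, at the far side of the table. Origin under its centre.
- jar: Bystander: small glass jar with a twist cap, 44 mm across, 62 mm high, standing between the tray and the tub. Origin under its centre.
- block: Bystander: orange wooden block 36 x 70 x 36 mm, beyond the jar, between the tray and the tub. Origin under its centre.
- chair: Bystander: wooden toy chair 60 x 60 mm, 108 mm high, at the right. Origin under its centre.
Mind the look-alikes: they are no part of the job. Leave any pink or yellow look-alike of the doll3 alone.

How it is judged:
By the outcome, as a careful person would: the job done as asked, in the order asked, and still so for the second after the job is handed in, with the robot touching nothing.
It also fails if it takes over 61 s, if anything falls off the work surface, if the arm or the gripper's body presses on something with over 40 N, if the wrist force passes 120 N, or if a joint passes its speed limit or range.

## Robot

A 6-joint arm with a two-finger parallel gripper is mounted at the origin on the work surface. World frame = base frame: x ahead of the robot, y to its left, z up, the work surface at z = 0. Lengths are in m, angles in rad, forces in N, time in s.
With the tool pointing down it reaches from about 0.375 to 0.9 m from the base axis. Payload 3.1 kg.
Tool frame: the origin (TCP) lies midway between the tips of the shut fingers; the grasp point (between the pads) lies 19 mm behind it; x points along the fingers, z is the direction in which the jaws open and shut, and the axes are right-handed (so a half turn about x gives the same grasp; the last joint's range is limited). The gripper opens to 85 mm and grips with 20 to 120 N. Pads are 22 mm wide; open, the fingers measure 114 mm over their backs; the gripper's body (76 mm by 85 mm) begins 54 mm behind the grasp point. The pads swing forward as they close: fully open they stand 13 mm farther back than shut.
Start: joints at [-1.317, 0.527, 1.433, -0, 1.181, -0.178], TCP at [0.262, -0.568, 0.231] pointing down, gripper open.
Joint ranges: [-3.08, 3.08], [-0.75, 2.2], [0.22, 2.44], [-1.43, 4.57], [0, 2.65], [-2.85, 2.85]. Speed limits (rad/s): [2.79, 2.79, 3.14, 3.14, 3.14, 3.14].

## Interface

Orientations are given as a unit quaternion [x, y, z, w].
In Python, from station import status, snapshot, camera_params, ticket gives the robot as it stands.
- The arm moves only by the tool arm_command, never from a script. Its argument "series" is a list that holds one entry, the list of rows, each a list of 4 numbers: the shift along the tool's x, y, z in mm, then the turn about the tool's x in rad. A call has 1 to 10 rows; each row shifts and turns the commanded pose from where the row before left it, along the tool's axes as they then stand; what a row does not reach is not made up. A row lasts 1/10 s, in which the tool goes at most 50 mm and 8.59 degrees, less where a joint would pass 70% of its speed; a pose out of reach is approached as far as the arm can. A call is refused whole if a number of a shift passes 50 or a number of a turn 0.15, either way. A call with a gripper value outside its range is refused whole. "jaw" is the opening in per cent of the stroke, from 0 (shut) to 100 (fully open), set as the call begins (left out, the last holds). The fingers move at their own pace and stop on an object; "force" is the grip in N (left out, the last holds). Time passes only in rows, so rows that do not move let the fingers close. It gives the time, the measured TCP pose, the force and the opening at its end, in the units of the state.
- status.sense(): the state, without advancing time (a new reading comes with each control period).
- snapshot(name): name is "side" or "top" or "wrist"; returns the picture (384x512x3 uint8, red, green, blue); there is no depth.
- camera_params(name): a dict with "fovy" (degrees; the focal length in pixels is half the picture's height over the tangent of half this angle, whatever the lens; pixels are square), "cx", "cy" (the principal point, pixels), "extrinsics" (4x4, takes a point from camera to world coordinates); the wrist camera has in their place "mount" (4x4, takes a point from camera to tool coordinates, whose origin is the TCP and whose axes are the tool frame's). Camera axes: x right, y down, z forward; pixel columns grow to the right and rows downward; lengths in m; the calibration is good to about 2 mm. A picture is of the moment at which its call begins: read the wrist's pose just before it. camera_params takes no time and is no camera call.
- ticket.sign_off(): hands the job in, once; it reports no verdict.
The state is a dict: "t": time; "q": joint angles; "qd": joint speeds; "tau": joint torques, N m; "tcp_pos": TCP position; "tool_rot": TCP orientation; "force": force on the tool from outside, world axes, zero at the start; "ft_torque": the same for the moment, N m; "finger_gap": opening from 0.0 (shut) to 1.0 (fully open).
Only numpy, scipy, OpenCV 4.12 (cv2) and the standard library are available. Lean on these libraries where they do the work, as an engineer would, in place of code of your own. Each camera call takes 0.05 s, during which the arm holds its last target. There are 200 camera calls.

## Working session

There is one attempt and no reset: what is moved stays moved. The work goes in short steps, Python scripts to look and compute and a tool call to move; the robot and the scene stay as the last step left them, time stands still between calls to the robot, and variables do not carry over. Pictures are saved under pics/ and viewed, about 8 in all and at most 12, crops included, and the job is handed in when it is done.

Besides the shell and the picture viewer there is one more tool, called in YAML: its name, and indented under it one key for each argument. arm_command: Moves the arm, as the interface text tells. Its arguments: {"type":"object","properties":{"series":{"type":"array"},"jaw":{"type":"number"},"force":{"type":"number"}},"required":["series"]}

```bash
mkdir -p pics; ls
python3 - <<'E'
from station import status, snapshot, camera_params
import cv2,numpy as np
s=status.sense(); print(s['t'],s['tcp_pos'],s['tool_rot'],s['finger_gap'])
for n in ['side','top','wrist']:
    im=snapshot(n); cv2.imwrite(f'pics/{n}0.png',im[:,:,::-1]); p=camera_params(n); print(n,p)
a=[cv2.imread(f'pics/{n}0.png') for n in ['top','side']]
for n,i in zip(['top','side'],a): cv2.imwrite(f'pics/{n}0b.png',cv2.resize(i,(800,600),interpolation=cv2.INTER_CUBIC))
E
```

```text
pics
0.0 [ 0.26142365 -0.56689814  0.23030151] [ 0.38179977  0.59610061 -0.3807133   0.59493729] 0.9995972403154284
side {'fovy': 56.78678600210575, 'cx': 254.11915504164662, 'cy': 195.66561103342738, 'extrinsics': array([[-7.52967814e-01, -3.49839965e-01,  5.57361167e-01,
        -1.66314000e-02],
       [-6.58056921e-01,  4.01259805e-01, -6.37143357e-01,
         6.17262246e-01],
       [-7.48423158e-04, -8.46523814e-01, -5.32350328e-01,
         6.50291061e-01],
       [ 0.00000000e+00,  0.00000000e+00,  0.00000000e+00,
         1.00000000e+00]])}
top {'fovy': 56.15299170475522, 'cx': 260.3252181651861, 'cy': 192.28620711249792, 'extrinsics': array([[-0.01552584, -0.99764305,  0.06683777,  0.51811768],
       [-0.99952959,  0.01371749, -0.02743027, -0.0176572 ],
       [ 0.02644878, -0.06723221, -0.99738673,  1.06236715],
       [ 0.        ,  0.        ,  0.        ,  1.        ]])}
wrist {'fovy': 71.18500824980629, 'cx': 252.66010639554412, 'cy': 189.88167652500348, 'mount': array([[-5.15380857e-04, -2.87270830e-01,  9.57849260e-01,
        -1.42786599e-01],
       [-9.00357159e-04, -9.57848866e-01, -2.87271196e-01,
         7.40951310e-02],
       [ 9.99999462e-01, -1.01046051e-03,  2.35010621e-04,
         6.86901706e-04],
       [ 0.00000000e+00,  0.00000000e+00,  0.00000000e+00,
         1.00000000e+00]])}
```

View pics/top0b.png

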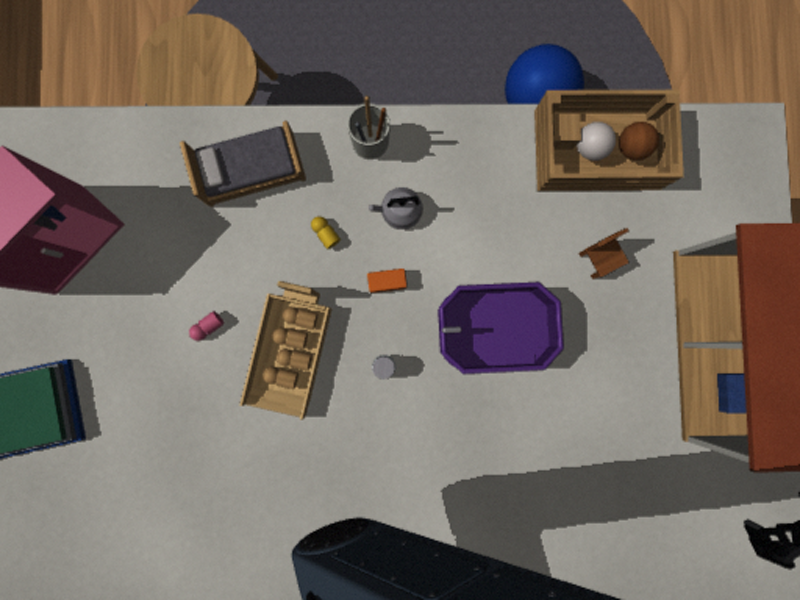

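View pics/side0b.png

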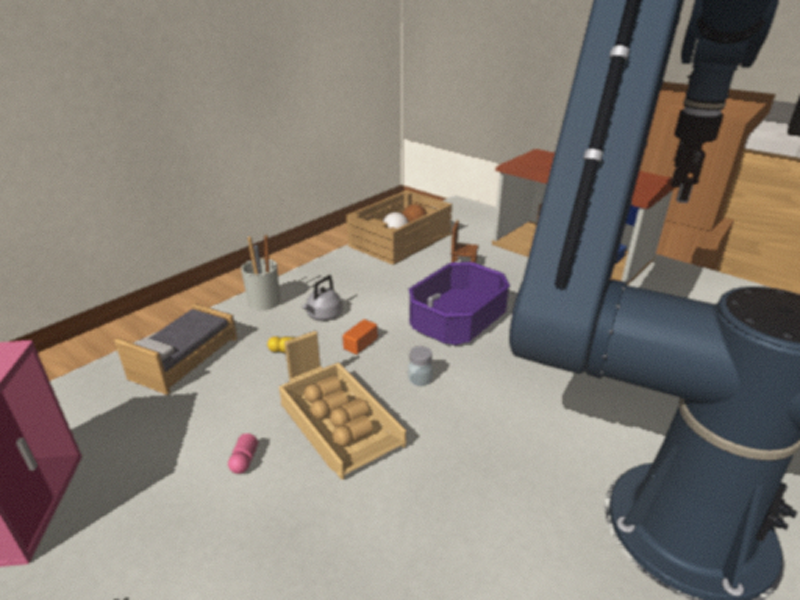

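The top view (800 px scale) shows the tray centred near (287,352), with its handle at (298,290) and its pouring end at (273,410), towards the robot. The tub is at (501,327) with its tap on the left, the jar at (384,366) and the block at (387,280). There are three kinds of doll. The four natural wood ones on the tray, at (300,317), (290,338), (292,358) and (281,377), are the ones meant. The pink one at (207,326) and the yellow one at (325,232) lie on the table and are look-alikes.

```bash
cat > h.py <<'E'
import numpy as np,cv2
from station import status,snapshot,camera_params
def ray(n,u,v,z,P=None):
    p=P or camera_params(n); f=192/np.tan(np.radians(p['fovy']/2)); E=p['extrinsics']
    d=E[:3,:3]@np.array([(u-p['cx'])/f,(v-p['cy'])/f,1]); o=E[:3,3]
    return o+d*(z-o[2])/d[2]
def proj(n,X):
    p=camera_params(n); f=192/np.tan(np.radians(p['fovy']/2)); E=p['extrinsics']
    c=E[:3,:3].T@(np.array(X)-E[:3,3]); return np.array([p['cx']+f*c[0]/c[2],p['cy']+f*c[1]/c[2]])
E
python3 - <<'E'
from h import *
im=cv2.imread('pics/top0.png'); hsv=cv2.cvtColor(im,cv2.COLOR_BGR2HSV)
def comp(m,c,name,z):
    k,l,st,ce=cv2.connectedComponentsWithStats(m.astype(np.uint8))
    i=l[int(c[1]/1.5625),int(c[0]/1.5625)]
    if i==0: print(name,'miss',hsv[int(c[1]/1.5625),int(c[0]/1.5625)]);return
    pts=np.argwhere(l==i)[:,::-1].astype(np.float32); r=cv2.minAreaRect(pts)
    w=np.array([ray('top',*p,z)[:2] for p in cv2.boxPoints(r)]); c=w.mean(0)
    e=w-np.roll(w,-1,0); print(name,len(pts),'c',c.round(4),'sides',np.linalg.norm(e,axis=1)[:2].round(4),'ang',np.degrees(np.arctan2(e[:2,1],e[:2,0])).round(1)); print(w.round(3).tolist())
H,S,V=[hsv[...,i].astype(int) for i in range(3)]
comp((H>125)&(H<150)&(S>90),(501,300),'tub',.081)
comp((H>8)&(H<25)&(S>70)&(V>60),(281,377),'tray',.042)
comp((H>2)&(H<16)&(S>180)&(V>100),(387,280),'block',.036)
for n,u,v,z in [('jar',384,366,.062),('kettle',402,207,.06),('handleL',282,285,.109),('handleR',316,297,.109),('chair',607,253,.05),('lipL',243,405,.022),('lipR',303,418,.022)]: print(n,ray('top',u/1.5625,v/1.5625,z).round(3))
cr=im[165:285,140:380]; cv2.imwrite('pics/crop1.png',cv2.resize(cr,None,fx=3.3,fy=3.3,interpolation=cv2.INTER_CUBIC))
E
```

```text
tub 4002 c [ 0.5355 -0.2079] sides [0.2175 0.1535] ang [92.1  0.9]
[[0.608, -0.097], [0.616, -0.315], [0.462, -0.317], [0.455, -0.102]]
tray 3041 c [0.5028 0.1707] sides [0.2325 0.1206] ang [166.3  75.4]
[[0.405, 0.256], [0.631, 0.201], [0.6, 0.084], [0.375, 0.141]]
block 276 c [ 0.6256 -0.009 ] sides [0.0668 0.0339] ang [96.9  6.7]
[[0.638, 0.026], [0.646, -0.04], [0.613, -0.044], [0.605, 0.022]]
jar [ 0.47  -0.003  0.062]
kettle [ 0.755 -0.039  0.06 ]
handleL [0.611 0.167 0.109]
handleR [0.59  0.11  0.109]
chair [ 0.668 -0.414  0.05 ]
lipL [0.401 0.254 0.022]
lipR [0.376 0.146 0.022]
```

View pics/crop1.png

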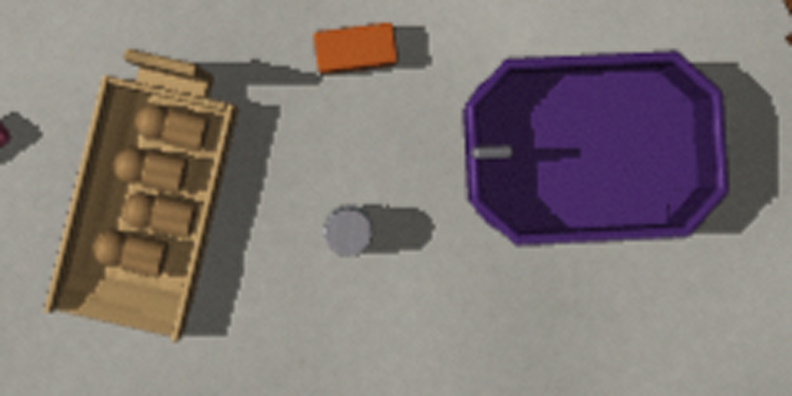

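The crop (3.3x of the original) confirms four plain wood dolls between low strips on the tray, at (170,127), (150,172), (160,213) and (130,253). The handle board is at (165,65). The pink and yellow dolls are off the tray, so I leave them alone.

The moves only turn about the tool's x axis, so before planning the tip I'll check in free air, high up, whether running against the reach limit tilts the tool.

arm_command:
  series:
    - [[-50, 0, 0, 0], [-50, 0, 0, 0], [-50, 0, 0, 0], [-50, 0, 0, 0], [-50, 0, 0, 0], [-50, 0, 0, 0], [-50, 0, 0, 0], [-50, 0, 0, 0], [-50, 0, 0, 0], [-50, 0, 0, 0]]

```text
t: 1.15
tcp_pos: [0.2596, -0.5629, 0.7276]
tool_rot: [0.38, 0.594, -0.382, 0.597]
force: [22.5, -38.8, 108.8]
finger_gap: 1.002
```

```bash
cat >> h.py <<'E'
from scipy.spatial.transform import Rotation as Ro
def st():
    s=status.sense(); R=Ro.from_quat(s['tool_rot']).as_matrix()
    print('t',round(s['t'],2),'p',np.round(s['tcp_pos'],4),'q',np.round(s['q'],3),'gap',round(s['finger_gap'],3),'F',np.round(s['force'],1)); print(R.round(3)); return s,R
E
python3 -c "
from h import *
st()"
```

```text
t 1.15 p [ 0.2596 -0.5629  0.7276] q [-1.319e+00  4.770e-01  2.170e-01  1.000e-03  2.443e+00 -1.790e-01] gap 1.002 F [ 22.5 -38.8 108.8]
[[ 0.002  0.908  0.419]
 [-0.004  0.419 -0.908]
 [-1.     0.     0.004]]
```

The hard stop at the reach limit gave a force of about 110 N, so all moves from here on are ramped. Now I'll push gently past the limit.

arm_command:
  series:
    - [[0, 0, 0, 0], [-4, 0, 0, 0], [-8, 0, 0, 0], [-8, 0, 0, 0], [-8, 0, 0, 0], [-8, 0, 0, 0], [-4, 0, 0, 0], [0, 0, 0, 0]]

```text
t: 1.95
tcp_pos: [0.2522, -0.5472, 0.745]
tool_rot: [0.378, 0.59, -0.385, 0.601]
force: [0.2, 0.4, 0.5]
finger_gap: 0.996
```

```bash
python3 -c "
from h import *
st()"
```

```text
t 1.95 p [ 0.2522 -0.5472  0.745 ] q [-1.326  0.448  0.218  0.005  2.457 -0.183] gap 0.996 F [0.2 0.4 0.5]
[[ 0.008  0.908  0.418]
 [-0.018  0.418 -0.908]
 [-1.    -0.     0.019]]
```

Pushing past the limit does tilt the tool a little, and the tilt stays. That means I can tip the tool to point sideways at full stretch, then grip the handle from its side so that turning about the tool's x axis pours the tray. I need that axis along the tray's y. First I'll turn the tool so its z lies along the tray's x, lowering slightly as it turns.

arm_command:
  series:
    - [[5, 0, 0, -0.03], [10, 0, 0, -0.08], [10, 0, 0, -0.12], [10, 0, 0, -0.13], [10, 0, 0, -0.13], [10, 0, 0, -0.13], [10, 0, 0, -0.12], [10, 0, 0, -0.08], [10, 0, 0, -0.05], [5, 0, 0, -0.02]]

```text
t: 2.95
tcp_pos: [0.2531, -0.5492, 0.653]
tool_rot: [0.083, 0.699, -0.092, 0.705]
force: [0.3, 0.4, -0.7]
finger_gap: 0.999
```

```bash
python3 -c "
from h import *
st()"
```

```text
t 2.95 p [ 0.2531 -0.5492  0.653 ] q [-1.325  0.348  0.634  0.004  2.144 -1.075] gap 0.999 F [ 0.3  0.4 -0.7]
[[ 0.007  0.246  0.969]
 [-0.014  0.969 -0.245]
 [-1.    -0.012  0.01 ]]
```

arm_command:
  series:
    - [[0, 15, 4, 0], [0, 30, 7, 0], [0, 44, 11, 0], [0, 48, 12, 0], [0, 48, 12, 0], [0, 48, 12, 0], [0, 48, 12, 0], [0, 48, 12, 0], [0, 48, 12, 0], [0, 48, 12, 0]]

```text
t: 3.95
tcp_pos: [0.4607, -0.1603, 0.6508]
tool_rot: [0.082, 0.698, -0.093, 0.706]
force: [0.6, -0.5, -0.1]
finger_gap: 1.005
```

arm_command:
  series:
    - [[0, 48, 12, 0], [0, 44, 8, 0], [0, 40, -5, 0], [0, 36, -20, 0], [0, 36, -33, 0], [0, 36, -33, 0], [0, 36, -33, 0], [0, 36, -33, 0], [0, 36, -33, 0], [0, 36, -33, 0]]

```text
t: 4.95
tcp_pos: [0.3561, 0.2606, 0.6433]
tool_rot: [0.083, 0.698, -0.093, 0.706]
force: [0.7, 1.4, -0.0]
finger_gap: 1.0
```

arm_command:
  series:
    - [[5, 38, -30, 0], [8, 38, -30, 0], [10, 36, -28, 0], [14, 36, -28, 0], [18, 34, -26, 0], [22, 32, -24, 0], [26, 28, -20, 0], [26, 24, -16, 0], [16, 16, -10, 0], [6, 8, -5, 0]]

```text
t: 5.95
tcp_pos: [0.2193, 0.5918, 0.4831]
tool_rot: [0.081, 0.699, -0.094, 0.704]
force: [0.6, -0.3, 0.7]
finger_gap: 0.998
```

Run:
```python
from h import *
from scipy.optimize import least_squares
s,R=st()
D=[([.527,1.433,1.181],[np.hypot(.2614,.5669),.2303]),([.477,.217,2.443],[np.hypot(.2596,.5629),.7276]),([.448,.218,2.457],[np.hypot(.2522,.5472),.745]),([.348,.634,2.144],[np.hypot(.2531,.5492),.653]),(s['q'][[1,2,4]],[np.hypot(*s['tcp_pos'][:2]),s['tcp_pos'][2]])]
def fk(p,q):
    a1,h,L1,L2,e,d=p; A=q[0];B=A+q[1];C=B+q[2]
    return np.array([a1+L1*np.sin(A)+L2*np.sin(B)-e*np.cos(B)*-1+d*np.sin(C), h+L1*np.cos(A)+L2*np.cos(B)-e*np.sin(B)+d*np.cos(C)])
f=lambda p:np.concatenate([(fk(p,q)-x)*100 for q,x in D]+[(p-[0,.4,.4,.4,.1,.25])*.02])
r=least_squares(f,[0,.4,.4,.4,.1,.25]); print(r.x.round(4),(f(r.x)/100).round(4))
```

```text
t 5.95 p [0.2193 0.5918 0.4831] q [ 1.046  0.383  1.002 -0.014  1.77   1.291] gap 0.998 F [ 0.6 -0.3  0.7]
[[ 0.005  0.245  0.969]
 [-0.018  0.969 -0.245]
 [-1.    -0.016  0.01 ]]
[0.0077 0.3093 0.591  0.3922 0.1149 0.3344] [ 0.0002  0.0003 -0.      0.0004  0.0001  0.0001 -0.0002 -0.0002 -0.0001
 -0.0005  0.     -0.      0.     -0.      0.      0.    ]
```

The arm model fits to 0.5 mm, with a base yaw offset of about 0.175 rad. Next I put the arm's plane along the tray's y direction, go high, then press gently outward and up against the limit.

arm_command:
  series:
    - [[-5, 3, -3, 0], [-15, 6, -6, 0], [-25, 7, -8, 0], [-28, 8, -9, 0], [-28, 8, -9, 0], [-25, 8, -9, 0], [-20, 8, -9, 0], [-15, 7, -7, 0], [-10, 5, -5, 0], [-5, 3, -2, 0]]

```text
t: 6.95
tcp_pos: [0.1696, 0.6681, 0.66]
tool_rot: [0.084, 0.698, -0.092, 0.705]
force: [-0.1, -1.4, -0.1]
finger_gap: 1.002
```

arm_command:
  series:
    - [[-4, 4, 0, 0], [-8, 8, 0, 0], [-12, 12, 0, 0], [-16, 16, 0, 0], [-20, 20, 0, 0], [-24, 24, 0, 0], [-24, 24, 0, 0], [-24, 24, 0, 0], [-24, 24, 0, 0], [-24, 24, 0, 0]]

```text
t: 7.95
tcp_pos: [0.1721, 0.684, 0.6841]
tool_rot: [0.129, 0.691, -0.046, 0.71]
force: [-0.1, 0.9, 0.5]
finger_gap: 0.996
```

```bash
python3 -c "
from h import *
s,R=st(); print(np.degrees(np.arctan2(s['tcp_pos'][1],s['tcp_pos'][0])))"
```

```text
t 7.95 p [0.1721 0.684  0.6841] q [1.163 0.548 0.219 0.01  2.254 1.418] gap 0.996 F [-0.1  0.9  0.5]
[[ 0.04   0.243  0.969]
 [ 0.113  0.963 -0.246]
 [-0.993  0.12   0.011]]
75.87399901766305
```

It works: the tilt is now 7° with no load on the wrist. I keep pressing.

arm_command:
  series:
    - [[-28, 36, 0, 0], [-30, 39, 0, 0], [-30, 40, 0, 0], [-28, 41, 0, 0], [-27, 42, 0, 0], [-25, 43, 0, 0], [-24, 43, 0, 0], [-22, 44, 0, 0], [-21, 45, 0, 0], [-20, 45, 0, 0]]

```text
t: 8.95
tcp_pos: [0.1863, 0.7456, 0.7205]
tool_rot: [0.224, 0.666, 0.053, 0.709]
force: [-0.7, 0.8, -0.6]
finger_gap: 1.001
```

```bash
python3 -c "
from h import *
s,R=st(); print(np.degrees(np.arctan2(s['tcp_pos'][1],s['tcp_pos'][0])))"
```

```text
t 8.95 p [0.1863 0.7456 0.7205] q [1.161 0.525 0.219 0.056 2.001 1.441] gap 1.001 F [-0.7  0.8 -0.6]
[[ 0.107  0.223  0.969]
 [ 0.373  0.894 -0.247]
 [-0.922  0.388  0.012]]
75.96915342468462
```

arm_command:
  series:
    - [[-17, 46, 0, 0], [-16, 47, 0, 0], [-14, 47, 0, 0], [-13, 48, 0, 0], [-11, 48, 0, 0], [-10, 48, 0, 0], [-8, 49, 0, 0], [-6, 49, 0, 0], [-5, 49, 0, 0], [-4, 49, 0, 0]]

```text
t: 9.95
tcp_pos: [0.2072, 0.8323, 0.7561]
tool_rot: [0.322, 0.624, 0.16, 0.693]
force: [-0.9, -0.2, 0.7]
finger_gap: 1.001
```

arm_command:
  series:
    - [[-2, 49, 0, 0], [0, 49, 0, 0], [2, 49, 0, 0], [3, 49, 0, 0], [5, 49, 0, 0], [6, 48, 0, 0], [8, 45, 0, 0], [8, 36, 0, 0], [6, 24, 0, 0], [2, 10, 0, 0]]

```text
t: 10.95
tcp_pos: [0.2251, 0.9056, 0.7889]
tool_rot: [0.4, 0.578, 0.248, 0.667]
force: [-0.4, 0.2, 0.2]
finger_gap: 0.995
```

```bash
python3 -c "
from h import *
s,R=st(); print(np.degrees(np.arctan2(s['tcp_pos'][1],s['tcp_pos'][0])))"
```

```text
t 10.95 p [0.2251 0.9056 0.7889] q [1.171 0.578 0.219 0.118 1.39  1.453] gap 0.995 F [-0.4  0.2  0.2]
[[ 0.21   0.131  0.969]
 [ 0.792  0.558 -0.247]
 [-0.573  0.82   0.013]]
76.04297595942995
```

arm_command:
  series:
    - [[4, 20, 0, 0], [9, 40, 0, 0], [11, 48, 0, 0], [13, 48, 0, 0], [14, 48, 0, 0], [15, 46, 0, 0], [13, 36, 0, 0], [10, 24, 0, 0], [4, 10, 0, 0], [0, 0, 0, 0]]

```text
t: 11.95
tcp_pos: [0.2346, 0.9458, 0.8301]
tool_rot: [0.457, 0.534, 0.315, 0.638]
force: [-0.1, 0.1, -0.0]
finger_gap: 0.998
```

```bash
cat >> h.py <<'E'
from scipy.optimize import least_squares
PK=[.0077,.3093,.591,.3922,.1149,.3344,.175,0.]
def fk(q,p=PK):
    a1,h,L1,L2,e,d,y0,c6=p; Ry=lambda a:Ro.from_euler('y',a).as_matrix()
    Rz=Ro.from_euler('z',q[0]+y0).as_matrix()
    A=Rz@Ry(q[1]); B=A@Ry(q[2]); 
    w=Rz@[a1,0,0]+[0,0,h]+A@[0,0,L1]+B@[e,0,L2]
    C=B@Ro.from_euler('z',q[3]).as_matrix()@Ry(q[4])@Ro.from_euler('z',q[5]+c6).as_matrix()
    return w+C[:,2]*d, C   # tool x = C z-axis
M=np.array([[0,0,1],[0,1,0],[-1,0,0]]).T
E
python3 - <<'E'
from h import *
s,R=st(); p,C=fk(s['q']); print('fk',p.round(4),s['tcp_pos'].round(4)); print(C.round(3))
E
```

```text
t 11.95 p [0.2346 0.9458 0.8301] q [1.174 0.595 0.219 0.142 1.168 1.445] gap 0.998 F [-0.1  0.1 -0. ]
[[ 0.232  0.086  0.969]
 [ 0.89   0.384 -0.247]
 [-0.393  0.919  0.013]]
fk [0.1796 0.9924 0.8527] [0.2346 0.9458 0.8301]
[[-0.997  0.018  0.074]
 [ 0.075  0.393  0.916]
 [-0.013  0.919 -0.393]]
```

```bash
cat >> h.py <<'E'
def fk(q,p):
    a1,h,L1,L2,e,d,l=p; Ry=lambda a:Ro.from_euler('y',a).as_matrix()
    Rz=Ro.from_euler('z',q[0]).as_matrix(); A=Rz@Ry(q[1]); B=A@Ry(q[2])
    w=Rz@[a1,l,0]+[0,0,h]+A@[0,0,L1]+B@[e,0,L2]
    C=B@Ro.from_euler('z',q[3]).as_matrix()@Ry(q[4])@Ro.from_euler('z',q[5]).as_matrix()
    return w+C[:,2]*d, np.c_[C[:,2],C[:,1],-C[:,0]]
D=[([-1.317,.527,1.433,0,1.181,-.178],[.2614,-.5669,.2303]),([-1.319,.477,.217,.001,2.443,-.179],[.2596,-.5629,.7276]),([-1.325,.348,.634,.004,2.144,-1.075],[.2531,-.5492,.653]),
([1.046,.383,1.002,-.014,1.77,1.291],[.2193,.5918,.4831]),([1.161,.525,.219,.056,2.001,1.441],[.1863,.7456,.7205]),([1.171,.578,.219,.118,1.39,1.453],[.2251,.9056,.7889]),([1.174,.595,.219,.142,1.168,1.445],[.2346,.9458,.8301])]
_r=least_squares(lambda p:np.concatenate([(fk(q,p)[0]-x) for q,x in D]),[0,.3,.59,.39,.11,.33,.1]); PK=_r.x
LO=np.array([-3.08,-.75,.22,-1.43,0,-2.85]);HI=np.array([3.08,2.2,2.44,4.57,2.65,2.85])
def ik(T,R,q0):
    f=lambda q:np.concatenate([(fk(q,PK)[0]-T)*5,(fk(q,PK)[1]-R).ravel()])
    r=least_squares(f,np.clip(q0,LO+1e-3,HI-1e-3),bounds=(LO,HI)); return r.x,np.linalg.norm(r.fun)
E
python3 - <<'E'
from h import *
print(PK.round(4),np.abs(_r.fun).max())
s,R=st(); print(fk(s['q'],PK)[1].round(3))
Z=np.array([0,0,1.])
tx=np.array([.9695,-.245,0]); tray=np.c_[tx,np.cross(Z,tx),Z]
h0=np.array([.604,.142,.078]); G=lambda R,g:g+R[:,0]*.019   # TCP from grasp pt
q=s['q']
for nm,T in [('above',G(R,h0)+[0,0,.3]-0*R[:,0]),('side',G(R,h0)-R[:,0]*.12),('grip',G(R,h0)),('lift',G(R,h0)+[0,0,.2])]:
    # walk
    p0=fk(q,PK)[0]
    for k in np.linspace(.1,1,10): q,e=ik(p0+(T-p0)*k,R,q)
    print(nm,T.round(3),q.round(2),round(e,4))
for th in [0,20,40,50,60,65,70]:
    Rr=Ro.from_rotvec(-np.radians(th)*R[:,0]).as_matrix(); R2=Rr@R; t2=Rr@tray
    lip=np.array([.555,-.205,.12]); g=lip-t2@[-.225,0,-.056]
    if th==0: g=np.array([.65,-.17,.4])
    T=G(R2,g); q,e=ik(T,R2,q)
    print(th,'g',g.round(3),'TCP',T.round(3),q.round(2),round(e,4),'lipdir',(-t2[:,0]).round(2),'ty',t2[:,1].round(2),'lipends',(lip+t2[:,1]*.058)[1:].round(3),(lip-t2[:,1]*.058)[1:].round(3))
E
```

```text
Traceback (most recent call last):
NameError: name '_r' is not defined
```

```bash
cat > plan.py <<'E'
from h import *
from h import PK
import h; print(PK.round(4),np.abs(h._r.fun).max())
s,R=st(); print(fk(s['q'],PK)[1].round(3))
Z=np.array([0,0,1.])
tx=np.array([.9695,-.245,0]); tray=np.c_[tx,np.cross(Z,tx),Z]
h0=np.array([.604,.142,.078]); G=lambda R,g:g+R[:,0]*.019   # TCP from grasp pt
q=s['q']
for nm,T in [('above',G(R,h0)+[0,0,.3]-0*R[:,0]),('side',G(R,h0)-R[:,0]*.12),('grip',G(R,h0)),('lift',G(R,h0)+[0,0,.2])]:
    p0=fk(q,PK)[0]
    for k in np.linspace(.1,1,10): q,e=ik(p0+(T-p0)*k,R,q)
    print(nm,T.round(3),q.round(2),round(e,4))
for th in [0,20,40,50,60,65,70]:
    Rr=Ro.from_rotvec(-np.radians(th)*R[:,0]).as_matrix(); R2=Rr@R; t2=Rr@tray
    lip=np.array([.555,-.205,.12]); g=lip-t2@[-.225,0,-.056]
    if th==0: g=np.array([.65,-.17,.4])
    T=G(R2,g); q,e=ik(T,R2,q)
    print(th,'g',g.round(3),'TCP',T.round(3),q.round(2),round(e,4),'lipdir',(-t2[:,0]).round(2),'ty',t2[:,1].round(2),'lipends',(lip+t2[:,1]*.058).round(3),(lip-t2[:,1]*.058).round(3))
E
python3 plan.py
```

```text
[-0.0012  0.2731  0.5889  0.3924  0.1148  0.2964  0.1108] 0.0004744558968543533
t 11.95 p [0.2346 0.9458 0.8301] q [1.174 0.595 0.219 0.142 1.168 1.445] gap 0.998 F [-0.1  0.1 -0. ]
[[ 0.232  0.086  0.969]
 [ 0.89   0.384 -0.247]
 [-0.393  0.919  0.013]]
[[ 0.232  0.086  0.969]
 [ 0.89   0.384 -0.247]
 [-0.393  0.919  0.013]]
above [0.608 0.159 0.371] [-0.39  0.48  1.66  1.16  1.47 -0.59] 0.0
side [0.581 0.052 0.118] [-0.59  0.91  1.75  1.09  1.36 -1.12] 0.0
grip [0.608 0.159 0.071] [-0.39  1.    1.75  1.28  1.25 -1.17] 0.0
lift [0.608 0.159 0.271] [-0.39  0.63  1.74  1.19  1.38 -0.8 ] 0.0
0 g [ 0.65 -0.17  0.4 ] TCP [ 0.654 -0.153  0.393] [-0.77  0.68  1.19  1.    1.9  -0.51] 0.0 lipdir [-0.97  0.24 -0.  ] ty [0.24 0.97 0.  ] lipends [ 0.569 -0.149  0.12 ] [ 0.541 -0.261  0.12 ]
20 g [ 0.75  -0.224  0.244] TCP [ 0.754 -0.207  0.236] [-0.74  1.    0.92  1.01  1.84 -0.88] 0.0 lipdir [-0.94  0.1  -0.31] ty [ 0.11  0.99 -0.02] lipends [ 0.562 -0.147  0.119] [ 0.548 -0.263  0.121]
40 g [ 0.703 -0.188  0.298] TCP [ 0.707 -0.171  0.29 ] [-0.74  0.85  1.1   1.    1.83 -1.27] 0.0 lipdir [-0.
[... 196 characters left out ...]
 [-0.7  -0.14 -0.7 ] ty [-0.06  0.99 -0.13] lipends [ 0.552 -0.148  0.112] [ 0.558 -0.262  0.128]
60 g [ 0.637 -0.156  0.331] TCP [ 0.642 -0.139  0.324] [-0.77  0.72  1.3   0.97  1.81 -1.7 ] 0.0 lipdir [-0.57 -0.21 -0.79] ty [-0.1   0.98 -0.19] lipends [ 0.549 -0.148  0.109] [ 0.561 -0.262  0.131]
65 g [ 0.619 -0.149  0.336] TCP [ 0.623 -0.132  0.328] [-0.78  0.69  1.35  0.96  1.81 -1.81] 0.0 lipdir [-0.5  -0.25 -0.83] ty [-0.12  0.97 -0.22] lipends [ 0.548 -0.149  0.108] [ 0.562 -0.261  0.132]
70 g [ 0.6   -0.143  0.339] TCP [ 0.604 -0.126  0.331] [-0.8   0.67  1.4   0.94  1.8  -1.92] 0.0 lipdir [-0.42 -0.28 -0.86] ty [-0.13  0.96 -0.24] lipends [ 0.547 -0.149  0.106] [ 0.563 -0.261  0.134]
```

The arm model now agrees to 0.5 mm, and every planned pose is within reach. The tool is tilted 67° with its z along the tray's x. I go to a point beside the handle, then down.

arm_command:
  series:
    - [[-7, -10, 8, 0], [-15, -21, 15, 0], [-22, -31, 23, 0], [-22, -31, 23, 0], [-22, -31, 23, 0], [-22, -31, 23, 0], [-22, -31, 23, 0], [-22, -31, 23, 0], [-22, -31, 23, 0], [-22, -31, 23, 0]]

```text
t: 12.95
tcp_pos: [0.3651, 0.6095, 0.6543]
tool_rot: [0.457, 0.533, 0.315, 0.638]
force: [0.7, -0.2, 0.2]
finger_gap: 1.0
```

arm_command:
  series:
    - [[-22, -31, 23, 0], [-22, -31, 23, 0], [-22, -31, 23, 0], [-22, -31, 23, 0], [-22, -31, 23, 0], [-22, -31, 23, 0], [-22, -31, 23, 0], [-22, -31, 23, 0], [-22, -31, 23, 0], [-22, -31, 23, 0]]

```text
t: 13.95
tcp_pos: [0.5109, 0.2378, 0.4587]
tool_rot: [0.457, 0.533, 0.315, 0.639]
force: [0.2, 0.4, 0.5]
finger_gap: 1.003
```

arm_command:
  series:
    - [[-22, -31, 23, 0], [-22, -31, 23, 0], [-22, -31, 23, 0], [-18, -25, 18, 0], [-13, -19, 14, 0], [-7, -9, 7, 0], [0, 0, 0, 0]]

```text
t: 14.65
tcp_pos: [0.5792, 0.0629, 0.3665]
tool_rot: [0.457, 0.533, 0.314, 0.638]
force: [-0.7, -0.2, 0.3]
finger_gap: 1.0
```

Run:
```python
from h import *
s,R=st()
T=np.array([.581,.052,.118]); print('to side, tool mm',(R.T@(T-s['tcp_pos'])*1000).round(0))
im=snapshot('wrist'); cv2.imwrite('pics/w1.png',im[:,:,::-1])
```

```text
t 14.65 p [0.5792 0.0629 0.3665] q [-0.579  0.483  1.673  1.06   1.596 -0.673] gap 1.0 F [-0.7 -0.2  0.3]
[[ 0.234  0.087  0.968]
 [ 0.889  0.384 -0.249]
 [-0.394  0.919  0.013]]
to side, tool mm [  89. -232.    1.]
```

View pics/w1.png

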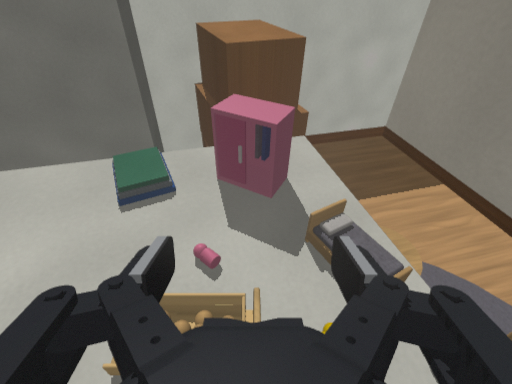

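The wrist view shows the handle board edge-on at column 257, between the open fingers and close to the centre column of 253. The alignment along the tray's x is good to about 6 mm. Now I descend beside the handle.

arm_command:
  series:
    - [[3, -8, 0, 0], [8, -20, 0, 0], [11, -30, 0, 0], [13, -35, 0, 0], [14, -36, 0, 0], [14, -36, 0, 0], [12, -31, 0, 0], [8, -21, 0, 0], [4, -11, 1, 0], [2, -4, 0, 0]]

```text
t: 15.7
tcp_pos: [0.5799, 0.055, 0.1184]
tool_rot: [0.457, 0.534, 0.315, 0.638]
force: [-0.1, -0.0, -0.1]
finger_gap: 1.003
```

Run:
```python
from h import *
s,R=st()
im=snapshot('wrist'); cv2.imwrite('pics/w2.png',im[:,:,::-1])
p=camera_params('wrist'); Mt=p['mount']; T=np.eye(4); T[:3,:3]=R; T[:3,3]=s['tcp_pos']
E=T@Mt; f=192/np.tan(np.radians(p['fovy']/2))
tx=np.array([.9695,-.245,0]);ty=np.array([.245,.9695,0])
for nm in [(.604,.142)]:
  for a in(-.005,.005):
    for b in (-.03,.03):
      for z in (.045,.109):
        X=np.array([*nm,0])+tx*a+ty*b+[0,0,z]; c=E[:3,:3].T@(X-E[:3,3]); print(a,b,z,(p['cx']+f*c[0]/c[2]).round(),(p['cy']+f*c[1]/c[2]).round(),c[2].round(3))
```

```text
t 15.7 p [0.5799 0.055  0.1184] q [-0.59   0.909  1.759  1.093  1.358 -1.128] gap 1.003 F [-0.1 -0.  -0.1]
[[ 0.231  0.086  0.969]
 [ 0.89   0.384 -0.246]
 [-0.393  0.919  0.012]]
-0.005 -0.03 0.045 247.0 240.0 0.251
-0.005 -0.03 0.109 247.0 187.0 0.21
-0.005 0.03 0.045 248.0 198.0 0.297
-0.005 0.03 0.109 248.0 147.0 0.256
0.005 -0.03 0.045 258.0 240.0 0.251
0.005 -0.03 0.109 260.0 187.0 0.21
0.005 0.03 0.045 257.0 198.0 0.297
0.005 0.03 0.109 258.0 147.0 0.256
```

View pics/w2.png

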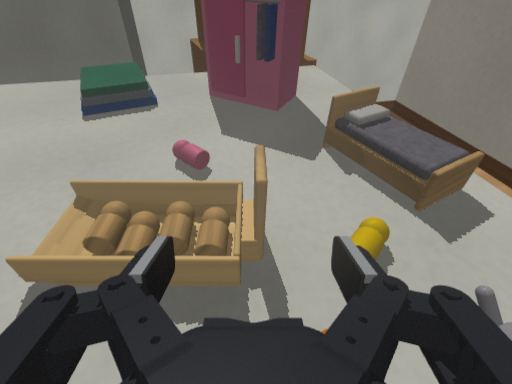

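The close view shows the board at columns 254–266, against a predicted 247–260, so it sits about 5 mm further along tool +z. Its top edge rows (148–182) match the prediction. All four dolls are lined up on the tray. I advance 119 mm with the 5 mm correction and grip.

arm_command:
  series:
    - [[4, 0, 1, 0], [10, 0, 1, 0], [15, 0, 1, 0], [17, 0, 1, 0], [17, 0, 1, 0], [17, 0, 0, 0], [15, 0, 0, 0], [12, 0, 0, 0], [8, 0, 0, 0], [4, 0, 0, 0]]

```text
t: 16.75
tcp_pos: [0.6124, 0.1597, 0.0716]
tool_rot: [0.457, 0.534, 0.315, 0.638]
force: [-1.0, -0.9, -0.6]
finger_gap: 0.999
```

arm_command:
  series:
    - [[0, 0, 0, 0], [0, 0, 0, 0], [0, 0, 0, 0], [0, 0, 0, 0], [0, 0, 0, 0], [0, 0, 0, 0], [0, 0, 0, 0], [0, 0, 0, 0]]
  jaw: 0
  force: 100

```text
t: 17.55
tcp_pos: [0.6128, 0.1583, 0.0724]
tool_rot: [0.457, 0.533, 0.315, 0.638]
force: [1.1, -3.9, 2.9]
finger_gap: 0.102
```

Run:
```python
from h import *
s,R=st()
im=snapshot('side'); cv2.imwrite('pics/s2.png',cv2.resize(im[200:310,140:300,::-1],None,fx=4,fy=4,interpolation=cv2.INTER_CUBIC))
```

```text
t 17.55 p [0.6128 0.1583 0.0724] q [-0.394  0.996  1.741  1.282  1.254 -1.162] gap 0.102 F [ 1.1 -3.9  2.9]
[[ 0.233  0.086  0.969]
 [ 0.89   0.384 -0.248]
 [-0.393  0.919  0.013]]
```

View pics/s2.png

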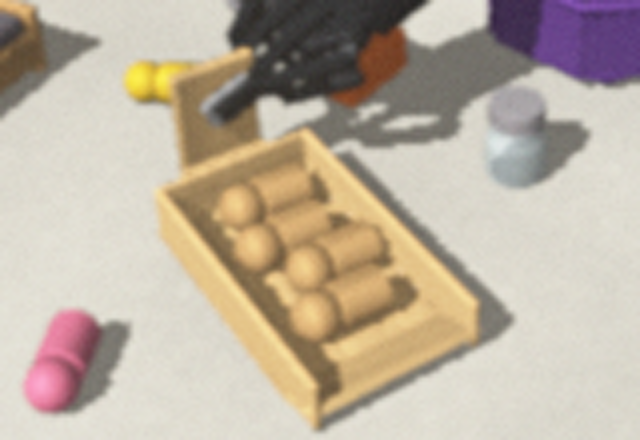

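The jaws closed on the board (opening 0.10, about 9 mm against the 10 mm board). I lift straight up and check that the tray is level.

arm_command:
  series:
    - [[-1, 2, 0, 0], [-2, 5, 0, 0], [-4, 9, 0, 0], [-6, 14, 0, 0], [-7, 17, 0, 0], [-7, 17, 0, 0], [-6, 14, 0, 0], [-4, 9, 0, 0], [-2, 5, 0, 0], [0, 0, 0, 0]]
  force: 120

```text
t: 18.6
tcp_pos: [0.6115, 0.1594, 0.1726]
tool_rot: [0.456, 0.533, 0.315, 0.639]
force: [0.3, 0.0, -4.6]
finger_gap: 0.098
```

Run:
```python
from h import *
s,R=st(); print(s['ft_torque'])
im=snapshot('side'); cv2.imwrite('pics/s3.png',cv2.resize(im[150:310,140:340,::-1],None,fx=3.5,fy=3.5,interpolation=cv2.INTER_CUBIC))
```

```text
t 18.6 p [0.6115 0.1594 0.1726] q [-0.393  0.808  1.762  1.234  1.304 -0.997] gap 0.098 F [ 0.3  0.  -4.6]
[[ 0.233  0.085  0.969]
 [ 0.889  0.385 -0.247]
 [-0.394  0.919  0.014]]
[-1.07584656 -0.08277508  0.01340142]
```

View pics/s3.png

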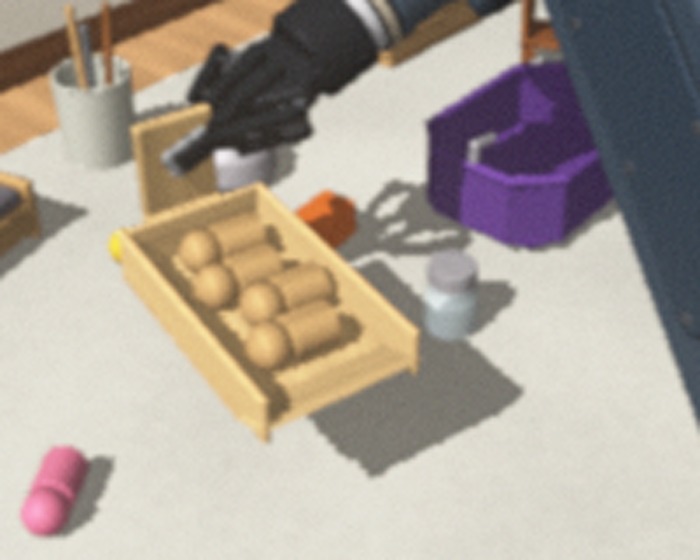

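The tray is clear of the table and level, with all four dolls in their rows and a load of 4.6 N. I'll compute smooth rows for the carry: up, over to the tub, tray kept level, lip ending just inside the tub's far rim.

```bash
cat > gen.py <<'E'
from h import *
mj=lambda u:10*u**3-15*u**4+6*u**5
def base():
    s=status.sense(); R=Ro.from_quat(s['tool_rot']).as_matrix(); return s,R
def rows(Tc,Rc,path,q):
    """path: list of (TCP pos, theta about tool x rel. Rc). prints rows of integer mm"""
    p=Tc.copy(); th=0; R=Rc; out=[]; mx=0; e=0
    for T,t in path:
        d=np.round(R.T@(T-p)*1000); a=round(t-th,3); p=p+R@d/1000; th+=a; R=Rc@Ro.from_euler('x',th).as_matrix()
        q2,e1=ik(p,R,q); mx=max(mx,np.abs(q2-q).max()*10); q=q2; e=max(e,e1); out.append([int(x) for x in d]+[a])
    for i in range(0,len(out),10): print(str(out[i:i+10]))
    print('end',p.round(4),'th',th,'maxqd',mx.round(2),'ikerr',round(e,4),'q',q.round(2),'maxstep',max(np.linalg.norm(o[:3]) for o in out))
E
python3 - <<'E'
from gen import *
s,R=base(); T=s['tcp_pos']
g0=T-R[:,0]*.019; tx=R[:,2]*[1,1,0]; tx/=np.linalg.norm(tx)
print('g0',g0,'tx',tx)
lip=np.array([.570,-.215,.14]); g1=lip+tx*.225+[0,0,.056]; T1=g1+R[:,0]*.019; print('T1',T1)
N=32; path=[]
for k in range(1,N+1):
    u=k/N; P=T+(T1-T)*mj(u); P[2]+=.16*np.sin(np.pi*mj(u)) if 0 else .0
    P[2]=T[2]+(T1[2]-T[2])*mj(u)+.15*(mj(min(1,u/.5)) if u<.5 else mj((1-u)/.5))
    path.append((P,0))
rows(T,R,path,s['q'])
E
```

```text
g0 [0.60693327 0.14246426 0.17940637] tx [ 0.96898422 -0.2471226   0.        ]
T1 [ 0.79243426 -0.2537063   0.18851384]
[[0, 0, 0, 0], [-2, 2, 1, 0], [-3, 4, 1, 0], [-6, 6, 3, 0], [-10, 9, 4, 0], [-11, 11, 5, 0], [-15, 12, 7, 0], [-17, 12, 9, 0], [-19, 11, 10, 0], [-20, 10, 11, 0]]
[[-20, 7, 13, 0], [-21, 4, 14, 0], [-21, 1, 15, 0], [-21, -3, 16, 0], [-19, -5, 16, 0], [-20, -7, 16, 0], [-19, -8, 16, 0], [-19, -9, 16, 0], [-16, -12, 15, 0], [-14, -14, 15, 0]]
[[-12, -17, 14, 0], [-10, -19, 12, 0], [-7, -20, 11, 0], [-5, -21, 10, 0], [-3, -20, 8, 0], [-2, -18, 7, 0], [-1, -16, 5, 0], [0, -12, 3, 0], [1, -9, 3, 0], [0, -5, 1, 0]]
[[0, -2, 1, 0], [0, 0, 0, 0]]
end [ 0.7927 -0.2538  0.1888] th 0 maxqd 0.63 ikerr 0.0 q [-0.75  1.14  0.69  1.02  1.89 -0.47] maxstep 26.570660511172846
```

arm_command:
  series:
    - [[-1, 1, 0, 0], [-2, 2, 1, 0], [-3, 4, 1, 0], [-6, 6, 3, 0], [-10, 9, 4, 0], [-11, 11, 5, 0], [-15, 12, 7, 0], [-17, 12, 9, 0], [-19, 11, 10, 0], [-20, 10, 11, 0]]

```text
t: 19.65
tcp_pos: [0.6431, 0.0835, 0.2871]
tool_rot: [0.457, 0.534, 0.315, 0.638]
force: [0.2, -1.1, -3.4]
finger_gap: 0.1
```

arm_command:
  series:
    - [[-20, 7, 13, 0], [-21, 4, 14, 0], [-21, 1, 15, 0], [-21, -3, 16, 0], [-19, -5, 16, 0], [-20, -7, 16, 0], [-19, -8, 16, 0], [-19, -9, 16, 0], [-16, -12, 15, 0], [-14, -14, 15, 0]]

```text
t: 20.65
tcp_pos: [0.7421, -0.1416, 0.3209]
tool_rot: [0.456, 0.534, 0.315, 0.638]
force: [0.6, -0.0, -3.9]
finger_gap: 0.102
```

arm_command:
  series:
    - [[-12, -17, 14, 0], [-10, -19, 12, 0], [-7, -20, 11, 0], [-5, -21, 10, 0], [-3, -20, 8, 0], [-2, -18, 7, 0], [-1, -16, 5, 0], [0, -12, 3, 0], [1, -9, 3, 0], [0, -5, 1, 0]]

```text
t: 21.65
tcp_pos: [0.7916, -0.2532, 0.1907]
tool_rot: [0.457, 0.534, 0.315, 0.638]
force: [-0.1, -1.2, -3.8]
finger_gap: 0.102
```

arm_command:
  series:
    - [[0, -2, 1, 0], [0, 0, 0, 0]]

```text
t: 21.85
tcp_pos: [0.7926, -0.2541, 0.1902]
tool_rot: [0.457, 0.534, 0.315, 0.638]
force: [0.2, 0.2, -3.5]
finger_gap: 0.101
```

Run:
```python
from gen import *
s,R=st(); T=s['tcp_pos']; 
im=snapshot('top'); cv2.imwrite('pics/t2.png',cv2.resize(im[100:300,220:470,::-1],None,fx=3,fy=3,interpolation=cv2.INTER_CUBIC))
tx=R[:,2]*[1,1,0]; tx/=np.linalg.norm(tx); Z=np.array([0,0,1.]); B=np.c_[tx,np.cross(Z,tx),Z]
g=T-R[:,0]*.019; print('lip',g+B@[-.225,0,-.056])
# pour: lip path, turning -theta
N=40; path=[]
for k in range(1,N+1):
    th=-1.12*mj(.08+.84*k/N) if k<N else -1.12; th=-1.12*mj(k/N)
    Q=Ro.from_rotvec(th*R[:,0]).as_matrix(); dip=np.degrees(-th)
    lz=np.interp(dip,[0,18,30,64],[.14,.13,.113,.118]); lip=np.array([.570,-.215,lz])
    path.append((lip-Q@B@[-.225,0,-.056]+R[:,0]*.019,th))
rows(T,R,path,s['q'])
```

```text
t 21.85 p [ 0.7926 -0.2541  0.1902] q [-0.746  1.141  0.693  1.025  1.893 -0.471] gap 0.101 F [ 0.2  0.2 -3.5]
[[ 0.232  0.085  0.969]
 [ 0.89   0.384 -0.247]
 [-0.393  0.919  0.013]]
lip [ 0.57016524 -0.21547331  0.14163122]
[[1, -1, 0, -0.0], [0, 0, 0, -0.001], [0, 0, -1, -0.003], [0, 2, 0, -0.006], [0, 1, 0, -0.008], [0, 3, -1, -0.012], [1, 3, -1, -0.015], [0, 3, -1, -0.02], [0, 5, -1, -0.023], [0, 5, -1, -0.028]]
[[1, 7, -2, -0.031], [0, 6, -2, -0.036], [1, 8, -2, -0.038], [0, 8, -3, -0.042], [1, 9, -3, -0.045], [1, 8, -3, -0.048], [2, 7, -4, -0.049], [1, 8, -5, -0.051], [2, 8, -4, -0.052], [1, 11, -4, -0.052]]
[[-1, 12, -2, -0.052], [0, 12, -3, -0.052], [0, 12, -2, -0.051], [0, 12, -3, -0.049], [0, 10, -2, -0.048], [0, 11, -2, -0.045], [-1, 9, -2, -0.042], [0, 9, -2, -0.038], [0, 8, -2, -0.036], [0, 8, -1, -0.031]]
[[0, 6, -1, -0.028], [0, 5, -1, -0.023], [0, 5, -1, -0.02], [0, 3, -1, -0.015], [0, 3, 0, -0.012], [0, 2, -1, -0.008], [0, 1, 0, -0.006], [0, 1, 0, -0.003], [0, 0, 0, -0.001], [0, 0, 0, 0.0]]
end [ 0.6417 -0.1436  0.3257] th -1.12 maxqd 0.63 ikerr 0.0 q [-0.78  0.72  1.29  0.97  1.82 -1.76] maxstep 12.36931687685298
```

View pics/t2.png

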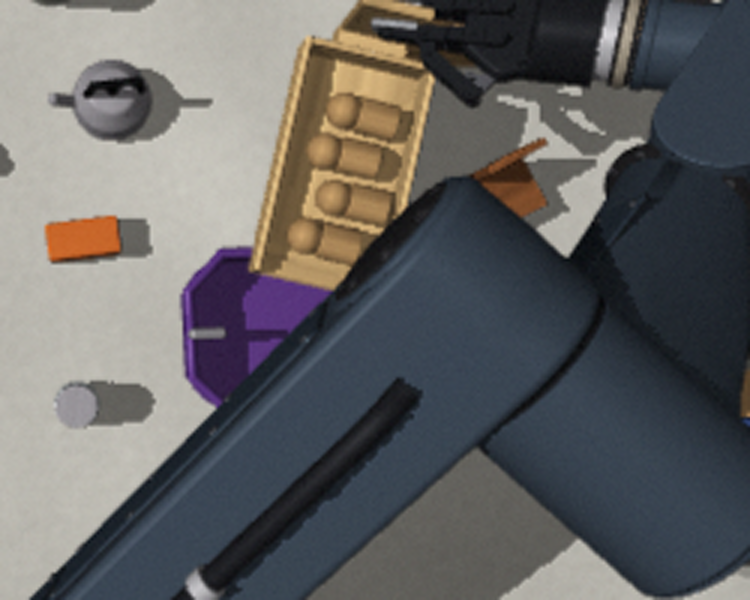

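All four dolls are still aboard: heads at (345,110), (323,152), (333,197) and (303,237) in this 3x crop. The lip lies over the tub's far side. I'm tipping now, turning about the tool's x while keeping the lip in place.

arm_command:
  series:
    - [[0, 0, 0, -0.004], [0, 2, -1, -0.006], [0, 1, 0, -0.008], [0, 3, -1, -0.012], [1, 3, -1, -0.015], [0, 3, -1, -0.02], [0, 5, -1, -0.023], [0, 5, -1, -0.028], [1, 7, -2, -0.031], [0, 6, -2, -0.036]]

```text
t: 22.9
tcp_pos: [0.7836, -0.2359, 0.2209]
tool_rot: [0.396, 0.502, 0.363, 0.678]
force: [0.3, -0.7, -3.6]
finger_gap: 0.102
```

arm_command:
  series:
    - [[1, 8, -2, -0.038], [0, 8, -3, -0.042], [1, 9, -3, -0.045], [1, 8, -3, -0.048], [2, 7, -4, -0.049], [1, 8, -5, -0.051], [2, 8, -4, -0.052], [1, 11, -4, -0.052], [-1, 12, -2, -0.052], [0, 12, -3, -0.052]]

```text
t: 23.9
tcp_pos: [0.7274, -0.1856, 0.2816]
tool_rot: [0.223, 0.401, 0.472, 0.753]
force: [-0.0, 0.4, -3.9]
finger_gap: 0.104
```

arm_command:
  series:
    - [[0, 12, -2, -0.051], [0, 12, -3, -0.049], [0, 10, -2, -0.048], [0, 11, -2, -0.045], [-1, 9, -2, -0.042], [0, 9, -2, -0.038], [0, 8, -2, -0.036], [0, 8, -1, -0.031], [0, 6, -1, -0.028], [0, 5, -1, -0.023]]

```text
t: 24.9
tcp_pos: [0.655, -0.1493, 0.3241]
tool_rot: [0.073, 0.302, 0.541, 0.782]
force: [-0.1, 0.2, -2.8]
finger_gap: 0.101
```

arm_command:
  series:
    - [[0, 5, -1, -0.02], [0, 3, -1, -0.015], [0, 3, 0, -0.012], [0, 2, -1, -0.008], [0, 1, 0, -0.006], [0, 1, 0, -0.004], [0, 0, 0, 0], [0, 0, 0, 0], [0, 0, 0, 0], [0, 0, 0, 0]]

```text
t: 25.9
tcp_pos: [0.6416, -0.1443, 0.3267]
tool_rot: [0.048, 0.285, 0.55, 0.783]
force: [-0.6, -0.2, -2.4]
finger_gap: 0.103
```

Run:
```python
from gen import *
s,R=st()
a=snapshot('top'); b=snapshot('side')
a=cv2.resize(a[100:300,220:470],(500,400),interpolation=cv2.INTER_CUBIC); b=cv2.resize(b[140:300,200:350],(300,320),interpolation=cv2.INTER_CUBIC)
b=np.vstack([b,np.zeros((80,300,3),np.uint8)])
cv2.imwrite('pics/p1.png',np.hstack([a,b])[:,:,::-1])
```

```text
t 25.9 p [ 0.6416 -0.1443  0.3267] q [-0.778  0.724  1.29   0.965  1.819 -1.765] gap 0.103 F [-0.6 -0.2 -2.4]
[[ 0.232 -0.835  0.499]
 [ 0.89   0.39   0.238]
 [-0.393  0.389  0.833]]
```

View pics/p1.png

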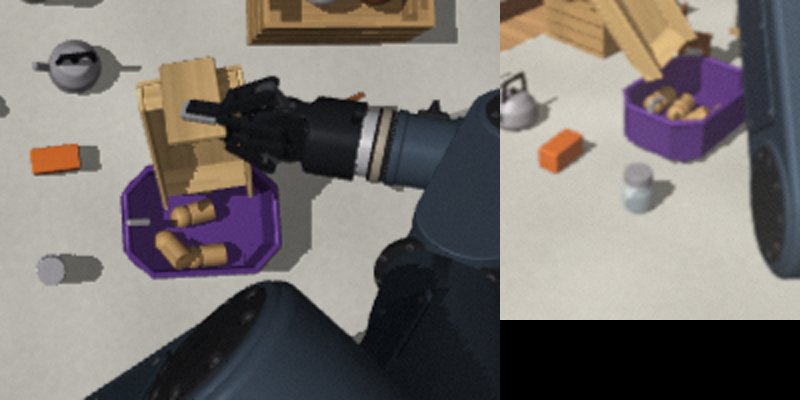

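The dolls are in the tub: I can see them at about (193,213), (175,247) and (205,255), and the fourth may be hidden by the lip. The load dropped to 2.4 N, which is the empty tray (0.24 kg). I raise the tray, level it and take it back to its old place.

Run:
```python
from gen import *
s,R=base(); T=s['tcp_pos']; 
A=T+[0,0,.1]; Bp=np.array([.6128,.1583,.23]); C=np.array([.6128,.1583,.0735])
path=[(T+(A-T)*mj(k/10),0) for k in range(1,11)]
th0=-1.12
path+=[(A+(Bp-A)*mj(k/26),1.12*mj(k/26)) for k in range(1,27)]
path+=[(Bp+(C-Bp)*mj(k/14),1.12) for k in range(1,15)]
rows(T,R,path,s['q'])
```

```text
[[0, 0, 1, 0], [-2, 2, 4, 0], [-4, 4, 9, 0], [-6, 6, 12, 0], [-8, 7, 16, 0], [-7, 8, 15, 0], [-6, 6, 13, 0], [-4, 4, 8, 0], [-2, 2, 5, 0], [0, 0, 0, 0]]
[[0, 0, 0, 0.001], [1, 0, 0, 0.004], [3, 1, -1, 0.009], [5, 1, -2, 0.018], [8, 1, -2, 0.026], [11, 2, -4, 0.036], [14, 2, -4, 0.046], [17, 3, -6, 0.054], [19, 2, -6, 0.063], [21, 2, -8, 0.069]]
[[22, 2, -8, 0.075], [24, 2, -9, 0.079], [25, 0, -9, 0.08], [24, 0, -9, 0.08], [24, 0, -8, 0.079], [23, -2, -8, 0.075], [21, -2, -8, 0.069], [19, -2, -7, 0.063], [16, -2, -5, 0.054], [14, -2, -5, 0.046]]
[[11, -2, -3, 0.036], [8, -1, -3, 0.026], [5, -1, -2, 0.018], [3, -1, -1, 0.009], [1, 0, 0, 0.004], [0, 0, 0, 0.001], [1, -1, 0, 0.0], [1, -3, 0, 0.0], [3, -6, 0, 0.0], [4, -11, 0, 0.0]]
[[7, -15, -1, 0.0], [7, -17, 0, 0.0], [8, -19, 0, 0.0], [8, -19, 0, 0.0], [8, -18, -1, 0.0], [6, -14, 0, 0.0], [5, -11, 0, 0.0], [3, -7, 0, 0.0], [1, -3, 0, 0.0], [0, 0, 0, 0.0]]
end [0.6129 0.1583 0.0736] th 1.1199999999999999 maxqd 0.54 ikerr 0.0 q [-0.39  0.99  1.74  1.28  1.26 -1.16] maxstep 26.570660511172846
```

arm_command:
  series:
    - [[0, 0, 1, 0], [-2, 2, 4, 0], [-4, 4, 9, 0], [-6, 6, 12, 0], [-8, 7, 16, 0], [-7, 8, 15, 0], [-6, 6, 13, 0], [-4, 4, 8, 0], [-2, 2, 5, 0], [0, 0, 0, 0.001]]

```text
t: 27.0
tcp_pos: [0.6414, -0.144, 0.4271]
tool_rot: [0.048, 0.285, 0.55, 0.784]
force: [0.7, 0.2, -2.1]
finger_gap: 0.101
```

arm_command:
  series:
    - [[1, 0, 0, 0.004], [3, 1, -1, 0.009], [5, 1, -2, 0.018], [8, 1, -2, 0.026], [11, 2, -4, 0.036], [14, 2, -4, 0.046], [17, 3, -6, 0.054], [19, 2, -6, 0.063], [21, 2, -8, 0.069], [22, 2, -8, 0.075]]

```text
t: 28.0
tcp_pos: [0.631, -0.0348, 0.3553]
tool_rot: [0.205, 0.39, 0.482, 0.758]
force: [-0.3, -0.5, -2.3]
finger_gap: 0.106
```

arm_command:
  series:
    - [[24, 2, -9, 0.079], [25, 0, -9, 0.08], [24, 0, -9, 0.08], [24, 0, -8, 0.079], [23, -2, -8, 0.075], [21, -2, -8, 0.069], [19, -2, -7, 0.063], [16, -2, -5, 0.054], [14, -2, -5, 0.046], [11, -2, -3, 0.036]]

```text
t: 29.0
tcp_pos: [0.6142, 0.1441, 0.2396]
tool_rot: [0.439, 0.525, 0.329, 0.65]
force: [-0.7, 0.8, -2.6]
finger_gap: 0.099
```

arm_command:
  series:
    - [[8, -1, -3, 0.026], [5, -1, -2, 0.018], [3, -1, -1, 0.009], [1, 0, 0, 0.005], [0, 0, 0, 0], [1, -1, 0, 0], [1, -3, 0, 0], [3, -6, 0, 0], [3, -7, 0, 0], [1, -3, 0, 0]]

```text
t: 30.0
tcp_pos: [0.6129, 0.1583, 0.2073]
tool_rot: [0.457, 0.534, 0.315, 0.638]
force: [-0.4, -0.1, -2.9]
finger_gap: 0.099
```

Run:
```python
from gen import *
s,R=st(); T=s['tcp_pos']
C=np.array([.6128,.1583,.0735]); print((R.T@(C-T)*1000).round(1))
rows(T,R,[(T+(C-T)*mj(k/14),0) for k in range(1,15)],s['q'])
a=snapshot('top'); b=snapshot('side')
a=cv2.resize(a[130:300,140:390],(500,340),interpolation=cv2.INTER_CUBIC); b=cv2.resize(b[130:300,150:340],(300,268),interpolation=cv2.INTER_CUBIC)
b=np.vstack([b,np.zeros((72,300,3),np.uint8)])
cv2.imwrite('pics/p2.png',np.hstack([a,b])[:,:,::-1])
```

```text
t 30.0 p [0.6129 0.1583 0.2073] q [-0.393  0.746  1.752  1.215  1.33  -0.925] gap 0.099 F [-0.4 -0.1 -2.9]
[[ 0.232  0.087  0.969]
 [ 0.89   0.384 -0.247]
 [-0.394  0.919  0.012]]
[  52.7 -123.    -1.6]
[[0, 0, 0, 0], [1, -3, 0, 0], [3, -6, 0, 0], [4, -9, 0, 0], [5, -12, 0, 0], [6, -15, -1, 0], [7, -17, 0, 0], [7, -16, 0, 0], [7, -15, 0, 0], [5, -12, 0, 0]]
[[4, -9, -1, 0], [2, -6, 0, 0], [2, -3, 0, 0], [0, 0, 0, 0]]
end [0.6125 0.1587 0.0734] th 0 maxqd 0.34 ikerr 0.0 q [-0.39  0.99  1.74  1.28  1.25 -1.15] maxstep 18.384776310850235
```

View pics/p2.png

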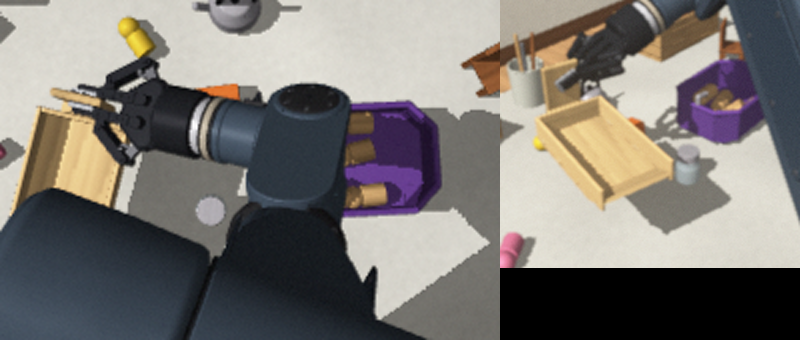

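The tray is empty and level above its old spot. I lower it slowly.

arm_command:
  series:
    - [[1, -3, 0, 0], [3, -6, 0, 0], [4, -9, 0, 0], [5, -12, 0, 0], [6, -15, -1, 0], [7, -17, 0, 0], [7, -16, 0, 0], [7, -15, 0, 0], [5, -12, 0, 0], [4, -9, 0, 0]]

```text
t: 31.1
tcp_pos: [0.6136, 0.1583, 0.0828]
tool_rot: [0.457, 0.534, 0.315, 0.638]
force: [-0.1, -0.3, -3.1]
finger_gap: 0.1
```

arm_command:
  series:
    - [[2, -5, 0, 0], [1, -3, 0, 0], [0, -1, 0, 0], [0, 0, 0, 0], [0, 0, 0, 0]]

```text
t: 31.6
tcp_pos: [0.6139, 0.1575, 0.0756]
tool_rot: [0.457, 0.533, 0.315, 0.639]
force: [0.3, 0.6, -2.3]
finger_gap: 0.098
```

arm_command:
  series:
    - [[0, -1, 0, 0], [1, -1, 0, 0], [0, -1, 0, 0], [0, 0, 0, 0], [0, 0, 0, 0]]

```text
t: 32.1
tcp_pos: [0.6145, 0.1571, 0.0728]
tool_rot: [0.458, 0.533, 0.315, 0.638]
force: [4.1, -0.9, 4.0]
finger_gap: 0.104
```

The tray is down: the wrist force went from -2.4 N to +4 N. I release it and back out along the tool axis.

arm_command:
  series:
    - [[0, 0, 0, 0], [0, 0, 0, 0], [0, 0, 0, 0], [0, 0, 0, 0], [0, 0, 0, 0], [0, 0, 0, 0], [0, 0, 0, 0], [0, 0, 0, 0]]
  jaw: 100

```text
t: 32.9
tcp_pos: [0.6136, 0.1573, 0.0718]
tool_rot: [0.457, 0.534, 0.315, 0.638]
force: [0.0, -0.2, 0.1]
finger_gap: 0.999
```

arm_command:
  series:
    - [[-4, 0, 0, 0], [-10, 0, 0, 0], [-16, 0, 0, 0], [-20, 0, 0, 0], [-20, 0, 0, 0], [-20, 0, 0, 0], [-16, 3, 0, 0], [-10, 8, 0, 0], [-8, 14, 0, 0], [-8, 20, 0, 0]]

```text
t: 33.9
tcp_pos: [0.5865, 0.0571, 0.1662]
tool_rot: [0.457, 0.534, 0.315, 0.638]
force: [-0.0, 0.5, 0.2]
finger_gap: 1.003
```

arm_command:
  series:
    - [[-10, 26, 0, 0], [-14, 32, 0, 0], [-16, 36, 0, 0], [-16, 36, 0, 0], [-16, 36, 0, 0], [-14, 32, 0, 0], [-12, 26, 0, 0], [-8, 18, 0, 0], [-4, 8, 0, 0], [0, 0, 0, 0]]

```text
t: 34.9
tcp_pos: [0.5822, 0.0561, 0.4396]
tool_rot: [0.456, 0.533, 0.315, 0.639]
force: [-0.7, 0.9, -0.0]
finger_gap: 1.001
```

Run:
```python
from gen import *
s,R=st()
a=snapshot('top'); b=snapshot('side'); cv2.imwrite('pics/top9.png',a[:,:,::-1]); cv2.imwrite('pics/side9.png',b[:,:,::-1])
a=cv2.resize(a[100:300,140:440],(480,320),interpolation=cv2.INTER_CUBIC); b=cv2.resize(b[140:310,170:340],(320,320),interpolation=cv2.INTER_CUBIC)
cv2.imwrite('pics/p3.png',np.hstack([a,b])[:,:,::-1])
```

```text
t 34.9 p [0.5822 0.0561 0.4396] q [-0.586  0.398  1.579  1.066  1.69  -0.523] gap 1.001 F [-0.7  0.9 -0. ]
[[ 0.232  0.083  0.969]
 [ 0.889  0.386 -0.246]
 [-0.394  0.919  0.016]]
```

View pics/p3.png

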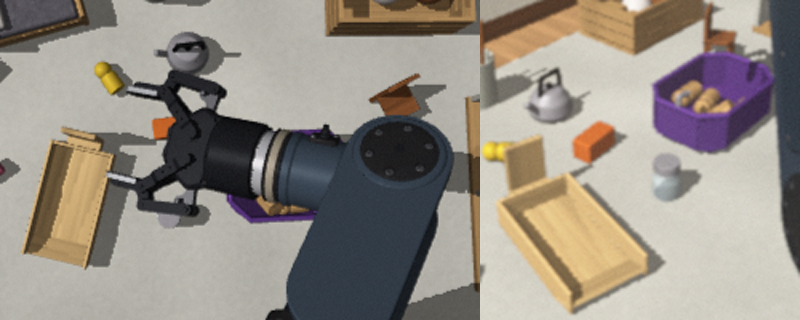

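The tray is flat on the table, empty and released. I move the arm aside for one clear last look into the tub.

arm_command:
  series:
    - [[7, 6, -5, 0], [14, 12, -10, 0], [21, 18, -15, 0], [28, 24, -20, 0], [30, 26, -22, 0], [30, 26, -22, 0], [30, 26, -22, 0], [28, 24, -20, 0], [21, 18, -15, 0], [14, 12, -10, 0]]

```text
t: 36.0
tcp_pos: [0.4916, 0.3705, 0.5255]
tool_rot: [0.456, 0.535, 0.316, 0.637]
force: [0.8, 0.1, -0.1]
finger_gap: 0.999
```

arm_command:
  series:
    - [[6, 6, -5, 0], [2, 2, -2, 0], [0, 0, 0, 0], [0, 0, 0, 0]]

```text
t: 36.4
tcp_pos: [0.4912, 0.3785, 0.5285]
tool_rot: [0.457, 0.534, 0.314, 0.638]
force: [0.6, 0.2, 0.1]
finger_gap: 0.998
```

Run:
```python
from gen import *
s,R=st()
a=snapshot('top'); cv2.imwrite('pics/top10.png',a[:,:,::-1])
b=cv2.imread('pics/top0.png')[:,:,::-1]
for nm,im in (('before',b),('after',a)):
    hsv=cv2.cvtColor(np.ascontiguousarray(im),cv2.COLOR_RGB2HSV); H,S,V=[hsv[...,i].astype(int) for i in range(3)]
    m=((H>120)&(H<155)&(S>90)).astype(np.uint8); k,l,stt,c=cv2.connectedComponentsWithStats(m); i=stt[1:,4].argmax()+1; print(nm,'tub bbox',stt[i])
    m=((H>2)&(H<10)&(S>200)&(V>150)).astype(np.uint8); m[:150]=0;m[:,300:]=0;k,l,stt,c=cv2.connectedComponentsWithStats(m); i=stt[1:,4].argmax()+1; print('block',c[i].round(1))
x=cv2.resize(a[100:260,140:440],(525,280),interpolation=cv2.INTER_CUBIC); y=cv2.resize(a[175:245,275:367],(275*0+368,280),interpolation=cv2.INTER_CUBIC)
cv2.imwrite('pics/p4.png',np.hstack([x[:,:430],y])[:,:,::-1])
```

```text
t 36.4 p [0.4912 0.3785 0.5285] q [ 0.009  0.127  1.707  1.227  1.229 -0.162] gap 0.998 F [0.6 0.2 0.1]
[[ 0.233  0.087  0.969]
 [ 0.889  0.384 -0.248]
 [-0.394  0.919  0.012]]
before tub bbox [ 281  181   80   58 4002]Traceback (most recent call last):
  File "<stdin>", line 8, in <module>
ValueError: attempt to get argmax of an empty sequence
```

Run:
```python
from gen import *
for f in ('top0','top10'):
    im=cv2.imread(f'pics/{f}.png'); H,S,V=[cv2.cvtColor(im,cv2.COLOR_BGR2HSV)[...,i].astype(int) for i in range(3)]
    for nm,m,(u,v) in (('tub',(H>120)&(H<155)&(S>90),(285,200)),('block',(H>2)&(H<16)&(S>180)&(V>100),(248,179))):
        k,l,stt,c=cv2.connectedComponentsWithStats(m.astype(np.uint8)); print(f,nm,stt[l[v,u]] if l[v,u] else 'miss',c[l[v,u]].round(1))
a=im
x=cv2.resize(a[100:260,140:440],(525,280),interpolation=cv2.INTER_CUBIC); y=cv2.resize(a[175:245,275:367],(368,280),interpolation=cv2.INTER_CUBIC)
cv2.imwrite('pics/p4.png',np.hstack([x[:,:430],y]))
```

```text
top0 tub [ 281  181   80   58 4002] [320.5 209.4]
top0 block [236 172  24  15 276] [247.3 179. ]
top10 tub [ 281  181   80   58 3044] [322.2 208.5]
top10 block [236 172  24  15 276] [247.3 179. ]
```

View pics/p4.png

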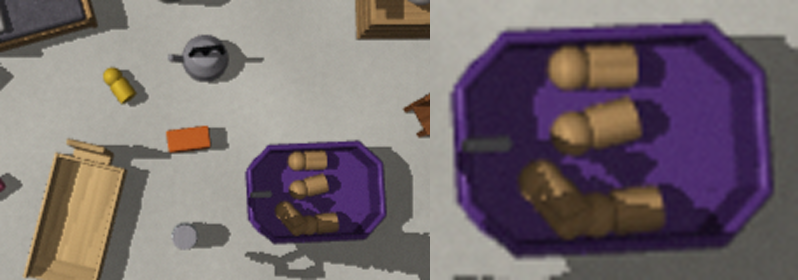

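The last view shows four dolls in the tub: (590,67), (595,125), (550,195) and (630,210) in the enlarged part. The tub and block are at exactly the same pixels as at the start, and the tray is empty and flat.

```bash
python3 -c "
from station import ticket
print(ticket.sign_off())"
```

```text
the job is handed in; nothing more can be done
None
```

All four dolls are in the tub, the empty tray is flat on the table where it started, and the gripper has let go. I handed the job in at about 36 s of the 61 s allowed.

**How it was done:** The moves only turn about the tool's own axis, so I tilted the tool 67° by pressing against the arm's reach limit in free air. I then gripped the handle from its side, carried the tray level to the tub and turned about the tool axis to pour.

**Last checks:**
- **Dolls:** four are visible in the tub from above.
- **Tray:** it is empty. The load fell from about 4 N to 2.4 N after the pour, which matches the tray's 0.24 kg.
- **Tub and block:** both show the same outline pixels as at the start.
- **Other toys:** the jar, kettle and yellow look-alike look undisturbed. The chair and pink look-alike are only partly in the last crop, and I measured none of these five.
- **Gripper:** it is open and clear of everything.

**Close call:** the first fast upward move stopped hard at the reach limit and read up to about 109 N on one axis, about 118 N in total, just under the 120 N limit. I only have the end-of-call reading, so a brief higher peak can't be ruled out. After I switched to ramped moves, all readings stayed under 6 N.

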